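# Double the mixing cup and index it to the filling stop

### The job

Lower the loose blue mixing cup into the white cup on the spring-return indexing carrier, so that it sits fully home, upright and let go - not dropped. Then grip the black knob and turn it clockwise (seen from above) three clicks to the filling stop, the green mark, pausing for about a second on each of the first two clicks and not passing the third. Finish while holding the knob there, because the spring would turn the carrier back; leave the stapler, calibrator, syringe and otoscope where they are.

Things in the scene. Friction and masses are not known exactly. Their poses are not given: they have to be found in the camera images.
- spare_cup: Loose blue cup on the worktop, 70 mm high, 35 to 70 g: foot 34 mm across, tapering out to 46 mm at height 43 mm; from 44 mm to the rim a straight collar, 54 mm across outside, 49 mm inside: grip it there. Hollow, with a raised floor 28 mm above the underside. Origin: centre of the underside, z up.
- seat_cup: White cup of the same shape, standing loosely in a 12 mm high ring at the end of the carrier's arm, underside 28 mm above the worktop. A cup nested in it rests on its raised floor, origin 28 mm above this one's, so 28 mm of collar stand above the lower rim; sideways play 1.5 mm. Origin: centre of the underside, z up.
- indexer: The carrier: fixed round grey base, 160 mm across, 18 mm high, with its turning arm and knob. Origin: underside centre, on the vertical knob axis. Radial marks on its top, 69 mm out, show the stops: start along its own +y, then every 22.5 degrees clockwise; the third after the start is green. The arm (aluminium, 26 mm wide) points at the present stop.
- dial_grip (a point): Where to grip the black knob, on its axis, 105 mm above the worktop. The knob is an upright bar 14 mm thick, 44 mm long, from 85 to 121 mm above the worktop, on a collar 38 mm across. The point turns with it: y along the bar towards the arm and cups, x across the thickness.
- seat (a point): Centre of the seat where the white cup stands, 110 mm from the knob axis in the bar's direction, 28 mm above the worktop; turns with the knob.
- dial (a joint): Turn of knob, arm and seat, rad, growing clockwise from above: 0 at the start stop, a click every 0.393, third stop 1.178, end stop 1.73. A spring drives it back (0.035 N m at 0, 0.064 at the third stop), damped 0.03 N m s/rad. Detents ripple this by 0.03 N m: resistance peaks a quarter click past each stop, is least a quarter click before the next; they do not hold it.
- stapler: Dark red stapler, 38x142x43 mm, a bystander. Origin: centre of the underside, length along its y.
- calibrator: Grey round level calibrator lying down, 38x86x38 mm, a bystander. Origin: centre of the underside, length along y.
- impression_syringe: White and blue syringe lying down, 44x126x26 mm, a bystander. Origin: centre of the underside, length along y.
- otoscope: Black hand otoscope lying down, 62x149x32 mm, a bystander. Origin: centre of the underside, length along y.
Not all that is in view belongs to the job. There is more than one size of the spare_cup; the job needs the largest.

How it is judged:
By the outcome, as a careful person would: the job done as asked, in the order asked, and still so for the second after the job is handed in, while the arm keeps its last pose, push and grip.
It also fails if it takes over 48 s, if anything falls off the work surface, if the arm or the gripper's body presses on something with over 40 N, if the wrist force passes 120 N, or if a joint passes its speed limit or range.

### The arm

A 7-joint arm with a two-finger parallel gripper is mounted at the origin on a cart in front of the work surface, level with it; the furniture and walls round the work are solid. World frame = base frame: x ahead of the robot, y to its left, z up, the work surface at z = 0. Lengths are in m, angles in rad, forces in N, time in s.
With the tool pointing down it reaches from about 0.4 to 0.85 m from the base axis. Payload 10.4 kg.
Tool frame: the origin (TCP) lies at the centre of the arm's flange, where the gripper is bolted on; the fingertips stand 173 mm ahead of it and the grasp point (between the pads) lies 155 mm ahead of it; z points along the fingers, y is the line along which they close (so a half turn about z gives the same grasp; the last joint's range is limited). The gripper opens to 85 mm and grips with 20 to 120 N. Pads are 22 mm wide; open, the fingers measure 114 mm over their backs; the gripper's body (76 mm by 85 mm) begins 54 mm behind the grasp point. The pads swing forward as they close: fully open they stand 13 mm farther back than shut.
Start: joints at [1.297, 0.332, -0.065, 1.46, 0.022, 1.35, -0.088], TCP at [0.155, -0.605, 0.405] pointing down, gripper open.
Joint ranges: [-2.6, 2.6], [-0.5, 2.12], [-1.47, 1.34], [0.16, 2.42], [-1.27, 4.41], [0.06, 2.06], [-2.6, 2.6]. Speed limits (rad/s): [2.22, 2.22, 2.79, 2.79, 3.14, 3.14, 3.14].

### API

Orientations are given as a unit quaternion [x, y, z, w].
In Python, from workcell import manip, viewer, finder gives the robot as it stands.
- The arm moves only by the tool arm_command, never from a script. Its argument "plan" is a list of rows, each an object with "dp": the shift along the tool's x, y, z in mm, a list of three; "spin": the turn about the tool's z in rad. A call has 1 to 5 rows; each row shifts and turns the commanded pose from where the row before left it, along the tool's axes as they then stand; what a row does not reach is not made up. A row lasts 1/10 s, in which the tool goes at most 50 mm and 8.59 degrees, less where a joint would pass 70% of its speed; a pose out of reach is approached as far as the arm can. A call is refused whole if a number of a shift passes 50 or a number of a turn 0.15, either way. A call with a gripper value outside its range is refused whole. "grip" is the closure, from -1 (fully open) to 1 (shut), set as the call begins (left out, the last holds). The fingers move at their own pace and stop on an object; "newtons" is the grip in N (left out, the last holds). Time passes only in rows, so rows that do not move let the fingers close. It gives the time, the measured TCP pose, the force, the opening and the grip force at its end, in the units of the state.
- manip.get_obs(): the state, without advancing time (a new reading comes with each control period).
- viewer.camera(name): name is "scene" or "top" or "wrist"; returns the picture (420x560x3 uint8, blue, green, red); there is no depth.
- viewer.camera_params(name): a dict with "vertical_fov" (degrees; the focal length in pixels is half the picture's height over the tangent of half this angle, whatever the lens; pixels are square), "cx", "cy" (the principal point, pixels), "R" (3x3) and "t" (3): a world point X has camera coordinates R X + t; the wrist camera has in their place "T_tool_cam" (4x4, takes a point from camera to tool coordinates, whose origin is the TCP and whose axes are the flange's). Camera axes: x right, y down, z forward; pixel columns grow to the right and rows downward; lengths in m; the calibration is good to about 2 mm. A picture is of the moment at which its call begins: read the wrist's pose just before it. camera_params takes no time and is no camera call.
- manip.hand_in(): hands the job in; it is judged then, once.
Trained networks look in the newest picture that a camera, given by its name, has taken for a name from the list of things; names that differ only in an ending like _2 or _b are one class to them, and where a whole thing is asked for, a point or a joint stands for the part that bears it (a point fixed in the world has none). Each returns a list of dicts, best first, with "score" (0 to 1); they miss things now and then, are a little off and sometimes report something else, mostly with a low value. They report only what shows in the picture. A call takes as long as a camera call. They do not tell look-alikes from the thing itself.
- finder.find_in(camera, thing): "position" ([x, y, z] in m, in world coordinates, good to about 4 mm: the middle of the surface that is visible of it).
The state is a dict: "clock": time; "joint_pos": joint angles; "joint_velocities": joint speeds; "tau": joint torques, N m; "position": TCP position; "ee_rot": TCP orientation; "ft_force": force on the tool from outside, world axes, zero at the start; "torque": the same for the moment, N m; "grip_width": opening from 0.0 (shut) to 1.0 (fully open); "grasp_force": force on a finger pad.
Only numpy, scipy, OpenCV 4.12 (cv2) and the standard library are available. Lean on these libraries where they do the work, as an engineer would, in place of code of your own. Each camera call takes 0.05 s, during which the arm holds its last target. There are 200 camera calls.

## Working session

There is one attempt and no reset: what is moved stays moved. The work goes in short steps, Python scripts to look and compute and a tool call to move; the robot and the scene stay as the last step left them, time stands still between calls to the robot, and variables do not carry over. Pictures are saved under pics/ and viewed, at most 10 in all, crops included, and the job is handed in when it is done.

Besides the shell and the picture viewer there is one more tool, called after "Emit:" as a command line: name --argument value ..., lists and objects as JSON in quotes. arm_command: Moves the arm, as the interface text tells. Its arguments: {"type":"object","properties":{"plan":{"type":"array","items":{"type":"object","properties":{"dp":{"type":"array","items":{"type":"number"}},"spin":{"type":"number"}}}},"grip":{"type":"number"},"newtons":{"type":"number"}},"required":["plan"]}

```bash
mkdir -p pics; cat > h.py <<'E'
import numpy as np, cv2
from workcell import manip, viewer, finder
from scipy.spatial.transform import Rotation as Ro
def cam(n):
    o=manip.get_obs(); p=viewer.camera_params(n)
    f=210/np.tan(np.radians(p["vertical_fov"])/2)
    if n=="wrist":
        T=np.eye(4);T[:3,:3]=Ro.from_quat(o["ee_rot"]).as_matrix();T[:3,3]=o["position"]
        M=np.linalg.inv(T@np.array(p["T_tool_cam"]));R,t=M[:3,:3],M[:3,3]
    else: R,t=np.array(p["R"]),np.array(p["t"])
    return R,t,f,p["cx"],p["cy"]
def ray(c,u,v,z):
    R,t,f,cx,cy=c; C=-R.T@t; d=R.T@np.array([(u-cx)/f,(v-cy)/f,1]); return C+d*(z-C[2])/d[2]
def proj(c,X):
    R,t,f,cx,cy=c; q=R@np.array(X)+t; return q[:2]/q[2]*f+[cx,cy]
E
python3 - <<'E'
from h import *
o=manip.get_obs(); print(o)
ims=[]
for n in("scene","top"):
    im=viewer.camera(n); cv2.imwrite(f"pics/{n}0.png",cv2.resize(im,(800,600)) )
    for k in("spare_cup","seat_cup","indexer","dial_grip"):
        for r in finder.find_in(n,k): print(n,k,np.round(r["position"],3),round(r["score"],2),proj(cam(n),r["position"]).round())
E
```

```text
{'clock': 0.0, 'joint_pos': array([ 1.29740755,  0.33287452, -0.06473712,  1.46095342,  0.02160579,
        1.34989333, -0.08853888]), 'joint_velocities': array([ 0.00137829, -0.00177767, -0.00145397, -0.00054811,  0.00104538,
        0.00036079,  0.00108153]), 'tau': array([-3.82880617e-04, -6.25441217e+01,  4.95956652e-02, -3.91606450e+01,
        1.62312255e-02,  9.81696357e-03, -4.82634221e-06]), 'position': array([ 0.15509677, -0.60531435,  0.40390841]), 'ee_rot': array([ 9.92146994e-01,  1.25075294e-01, -1.19432749e-04, -7.06271111e-04]), 'ft_force': array([ 0.23143733, -0.11882554, -0.4599808 ]), 'torque': array([-0.03842003,  0.03626655,  0.00514919]), 'grasp_force': 0.0, 'grip_width': 0.998682374085887}
scene spare_cup [0.42  0.452 0.034] 0.77 [284. 272.]
scene spare_cup [0.478 0.364 0.048] 0.68 [292. 236.]
scene spare_cup [0.499 0.461 0.034] 0.66 [256. 257.]
scene spare_cup [0.387 0.375 0.019] 0.51 [318. 267.]
scene seat_cup [0.53  0.234 0.08 ] 0.77 [313. 194.]
scene seat_cup [0.52  0.136 0.03 ] 0.74 [339. 195.]
scene seat_cup [0.384 0.375 0.023] 0.23 [319. 266.]
scene indexer [0.514 0.134 0.023] 0.58 [341. 198.]
scene dial_grip [0.522 0.138 0.036] 0.85 [338. 193.]
top spare_cup [0.486 0.361 0.038] 0.84 [268. 251.]
top spare_cup [0.496 0.456 0.028] 0.62 [228. 247.]
top spare_cup [0.422 0.443 0.029] 0.56 [233. 279.]
top seat_cup [0.536 0.223 0.07 ] 0.88 [330. 227.]
top dial_grip [0.528 0.128 0.032] 0.95 [370. 232.]
top dial_grip [0.522 0.122 0.018] 0.62 [372. 234.]
```

View pics/top0.png

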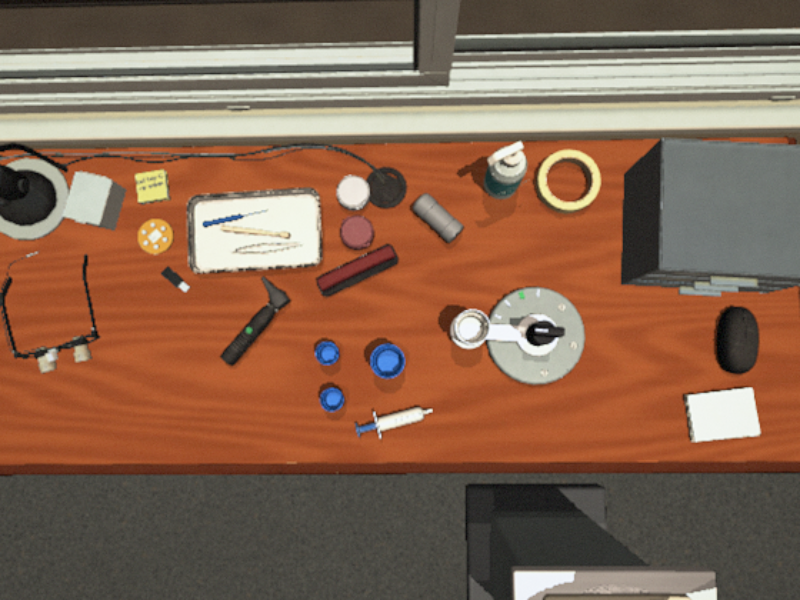

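View pics/scene0.png

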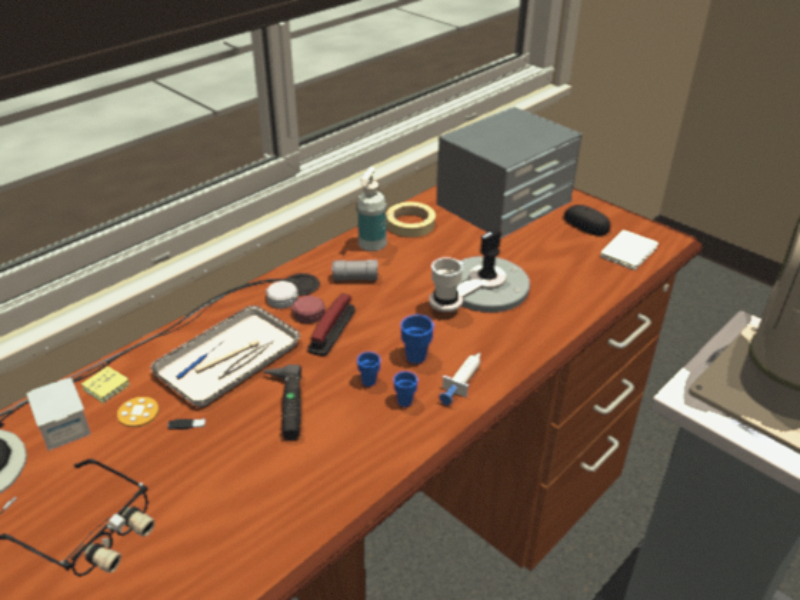

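The top view (800 px scale) shows the large blue cup at (388,360). Two smaller look-alike cups are at (327,353) and (332,398). The white cup is at (470,328), the knob at (543,333), and the green mark at (521,296). The arm points roughly toward +y. Next I'll write a helper that gives move sizes, then set out.

```bash
cat >> h.py <<'E'
def yaw():
    m=Ro.from_quat(manip.get_obs()["ee_rot"]).as_matrix(); return np.arctan2(m[1,0],m[0,0])
def rows(wps,step=49):
    """wps: list of (x,y,z,yaw); prints rounded tool-frame rows"""
    o=manip.get_obs(); p=np.array(o["position"])*1e3; a=yaw(); out=[]
    for w in wps:
        q=np.array(w[:3])*1e3; n=int(max(1,np.ceil(max(np.linalg.norm(q-p)/step,abs(w[3]-a)/.149))))
        for i in range(n):
            k=n-i; d=(q-p)/k; s=-round((w[3]-a)/k,3)
            t=np.round([d[0]*np.cos(a)+d[1]*np.sin(a),d[0]*np.sin(a)-d[1]*np.cos(a),-d[2]],0)
            out.append((t.astype(int).tolist(),s))
            p=p+[t[0]*np.cos(a)+t[1]*np.sin(a),t[0]*np.sin(a)-t[1]*np.cos(a),-t[2]]; a-=s
    for i,r in enumerate(out): print(*r, "" if i%5!=4 else "\n")
E
python3 - <<'E'
from h import *
print(viewer.camera_params("wrist"))
c=cam("top")
for n,u,v,z in(("cup",388,360,.07),("white",470,328,.098),("knob",543,333,.121),("base",537,336,.018),("green",521,296,.018),("cabinet",625,285,.0),("cabtop",662,270,.2)): print(n,ray(c,u*.7,v*.7,z).round(3))
rows([(.42,-.25,.40,.75),(.45,.1,.40,1.35),(.45,.34,.36,1.65)])
E
```

```text
{'vertical_fov': 59.96392635194812, 'cx': 280.4566798165876, 'cy': 214.89221298857876, 'T_tool_cam': array([[ 2.62479571e-05, -9.46824341e-01, -3.21750940e-01,
         8.28513850e-02],
       [ 9.99999567e-01, -2.74573944e-04,  8.89573903e-04,
         6.17792448e-04],
       [-9.30614649e-04, -3.21750824e-01,  9.46823923e-01,
         3.26063100e-02],
       [ 0.00000000e+00,  0.00000000e+00,  0.00000000e+00,
         1.00000000e+00]])}
cup [0.483 0.353 0.07 ]
white [0.529 0.228 0.098]
knob [0.519 0.124 0.121]
base [0.521 0.112 0.018]
green [0.586 0.136 0.018]
cabinet [ 0.605 -0.039  0.   ]
cabtop [ 0.598 -0.021  0.2  ]
[34, -28, 0] -0.05 
[36, -26, 1] -0.05 
[37, -24, 0] -0.05 
[38, -22, 1] -0.05 
[39, -21, 0] -0.05 

[41, -18, 1] -0.05 
[41, -17, 0] -0.05 
[42, -14, 1] -0.05 
[43, -12, 0] -0.05 
[43, -10, 1] -0.049 

[33, -30, 0] -0.075 
[35, -27, 0] -0.075 
[37, -24, 0] -0.075 
[38, -21, 0] -0.075 
[40, -19, 0] -0.075 

[41, -16, 0] -0.075 
[42, -12, 0] -0.075 
[42, -9, 0] -0.075 
[47, -11, 8] -0.06 
[47, -8, 8] -0.06 

[48, -5, 8] -0.06 
[48, -2, 8] -0.06 
[48, 2, 8] -0.06
```

Emit:
arm_command --plan '[{"dp": [34,-28,0],"spin": -0.05},{"dp": [36,-26,1],"spin": -0.05},{"dp": [37,-24,0],"spin": -0.05},{"dp": [38,-22,1],"spin": -0.05},{"dp": [39,-21,0],"spin": -0.05}]' --grip -1 --newtons 25

```text
clock: 1.0
position: [0.2875, -0.4266, 0.4028]
ee_rot: [0.969, 0.249, -0.0, 0.0]
ft_force: [1.1, -1.0, 1.5]
grip_width: 0.999
grasp_force: 0.0
```

Emit:
arm_command --plan '[{"dp": [41,-18,1],"spin": -0.05},{"dp": [41,-17,0],"spin": -0.05},{"dp": [42,-14,1],"spin": -0.05},{"dp": [43,-12,0],"spin": -0.05},{"dp": [43,-10,1],"spin": -0.05}]'

```text
clock: 1.5
position: [0.4209, -0.2488, 0.4001]
ee_rot: [0.93, 0.368, 0.0, 0.001]
ft_force: [0.8, -1.1, -0.1]
grip_width: 1.003
grasp_force: 0.0
```

Emit:
arm_command --plan '[{"dp": [33,-30,0],"spin": -0.075},{"dp": [35,-27,0],"spin": -0.075},{"dp": [37,-24,0],"spin": -0.075},{"dp": [38,-21,0],"spin": -0.075},{"dp": [40,-19,0],"spin": -0.075}]'

```text
clock: 2.0
position: [0.4389, -0.0289, 0.4]
ee_rot: [0.845, 0.535, 0.0, 0.001]
ft_force: [0.7, 0.1, -0.5]
grip_width: 0.996
grasp_force: 0.0
```

Emit:
arm_command --plan '[{"dp": [41,-16,0],"spin": -0.075},{"dp": [42,-12,0],"spin": -0.075},{"dp": [42,-9,0],"spin": -0.075},{"dp": [47,-11,8],"spin": -0.06},{"dp": [47,-8,8],"spin": -0.06}]'

```text
clock: 2.5
position: [0.4488, 0.1972, 0.3841]
ee_rot: [0.741, 0.671, 0.001, 0.001]
ft_force: [1.5, -0.3, 0.1]
grip_width: 0.997
grasp_force: 0.0
```

Emit:
arm_command --plan '[{"dp": [48,-5,8],"spin": -0.06},{"dp": [40,-2,8],"spin": -0.06},{"dp": [20,0,0],"spin": -0.06},{"dp": [0,0,0]},{"dp": [0,0,0]}]'

```text
invalid input at $.plan[3]: expected keys dp, spin
```

Emit:
arm_command --plan '[{"dp": [48,-5,8],"spin": -0.06},{"dp": [40,-2,8],"spin": -0.06},{"dp": [20,0,0],"spin": -0.06},{"dp": [0,0,0],"spin": 0},{"dp": [0,0,0],"spin": 0}]'

```text
clock: 3.0
position: [0.4481, 0.3036, 0.3676]
ee_rot: [0.678, 0.735, -0.0, -0.0]
ft_force: [-0.1, 0.5, -0.2]
grip_width: 1.002
grasp_force: 0.0
```

```bash
python3 - <<'E'
from h import *
c=cam("wrist"); im=viewer.camera("wrist"); cv2.imwrite("pics/w1.png",im)
for k in("spare_cup","seat_cup","dial_grip","indexer"):
    for r in finder.find_in("wrist",k): print(k,np.round(r["position"],3),round(r["score"],2),proj(c,r["position"]).round())
print(manip.get_obs()["position"],yaw())
E
```

```text
spare_cup [0.488 0.357 0.042] 0.91 [336. 133.]
spare_cup [0.499 0.448 0.025] 0.77 [363.  10.]
spare_cup [0.425 0.438 0.022] 0.61 [264.  17.]
seat_cup [0.527 0.224 0.075] 0.91 [368. 307.]
seat_cup [0.698 0.264 0.03 ] 0.39 [548. 254.]
dial_grip [0.522 0.139 0.024] 0.67 [339. 349.]
indexer [0.513 0.132 0.019] 0.96 [329. 351.]
[0.44847069 0.3026902  0.36788628] 1.6484783463037092
```

View pics/w1.png

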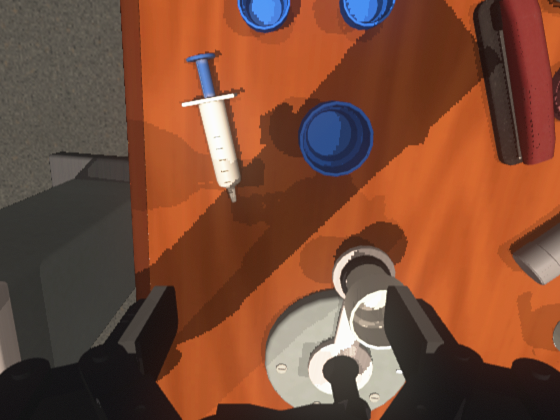

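The wrist view shows the large cup's rim centred at about (336,138). The white cup's rim is at about (380,317), partly behind a finger. The ring is at (364,272), the knob at about (343,370), and the base disc is cut off at the left.

```bash
python3 - <<'E'
from h import *
c=cam("wrist"); im=cv2.imread("pics/w1.png").astype(int)
m=((im[...,0]>im[...,2]+25)&(im[...,0]>40)).astype(np.uint8)
n,l,s,_=cv2.connectedComponentsWithStats(m)
k=l[138,336] or l[170,336]; print(s[k])
pts=cv2.findContours((l==k).astype(np.uint8),0,2)[0]
pts=max(pts,key=len).reshape(-1,2)
w=np.array([ray(c,u,v,.07)[:2] for u,v in pts])
(ctr,r)=cv2.minEnclosingCircle((w*1000).astype(np.float32)); print("cup",ctr,r, ray(c,336,138,.07))
for n,u,v,z in(("white",380,317,.098),("ring",364,272,.03),("collar",341,368,.03),("knobtop",343,369,.121)): print(n,ray(c,u,v,z).round(4))
rows([(ctr[0]/1e3,ctr[1]/1e3,.30,1.648),(ctr[0]/1e3,ctr[1]/1e3,.219,1.648)],40)
E
```

```text
[ 299  101   74   75 4398]
cup (484.2607116699219, 354.8464660644531) 27.084754943847656 [0.48470075 0.35564427 0.07      ]
white [0.5306 0.2279 0.098 ]
ring [0.5328 0.2306 0.03  ]
collar [0.5259 0.1189 0.03  ]
knobtop [0.5026 0.1973 0.121 ]
[16, 13, 23] 0.0 
[17, 13, 22] 0.0 
[16, 14, 23] 0.0 
[0, 0, 27] 0.0 
[0, 0, 27] 0.0 

[0, 0, 27] 0.0
```

Emit:
arm_command --plan '[{"dp": [16,13,23],"spin": 0},{"dp": [17,13,22],"spin": 0},{"dp": [16,14,23],"spin": 0},{"dp": [0,0,27],"spin": 0},{"dp": [0,0,27],"spin": 0}]'

```text
clock: 3.75
position: [0.4844, 0.3556, 0.2447]
ee_rot: [0.679, 0.735, 0.0, 0.0]
ft_force: [0.3, 0.2, -0.2]
grip_width: 0.999
grasp_force: 0.0
```

Emit:
arm_command --plan '[{"dp": [0,0,20],"spin": 0},{"dp": [0,0,7],"spin": 0},{"dp": [0,0,0],"spin": 0},{"dp": [0,0,0],"spin": 0}]'

```text
clock: 4.15
position: [0.4844, 0.3558, 0.2199]
ee_rot: [0.678, 0.735, 0.001, 0.0]
ft_force: [0.1, -0.3, -0.6]
grip_width: 1.003
grasp_force: 0.0
```

Emit:
arm_command --plan '[{"dp": [0,0,0],"spin": 0},{"dp": [0,0,0],"spin": 0},{"dp": [0,0,0],"spin": 0},{"dp": [0,0,0],"spin": 0},{"dp": [0,0,0],"spin": 0}]' --grip 1 --newtons 25

```text
clock: 4.65
position: [0.4842, 0.356, 0.2198]
ee_rot: [0.678, 0.735, 0.001, 0.0]
ft_force: [-0.3, -1.2, 6.4]
grip_width: 0.634
grasp_force: 26.0
```

Emit:
arm_command --plan '[{"dp": [0,0,0],"spin": 0},{"dp": [0,0,0],"spin": 0},{"dp": [0,0,0],"spin": 0}]'

```text
clock: 4.95
position: [0.4842, 0.356, 0.2197]
ee_rot: [0.678, 0.735, 0.001, 0.0]
ft_force: [-0.6, -1.6, 7.0]
grip_width: 0.628
grasp_force: 26.0
```

Emit:
arm_command --plan '[{"dp": [0,0,-15],"spin": 0},{"dp": [0,0,-35],"spin": 0},{"dp": [0,0,-45],"spin": 0},{"dp": [0,0,-25],"spin": 0},{"dp": [0,0,0],"spin": 0}]'

```text
clock: 5.45
position: [0.4842, 0.3569, 0.3438]
ee_rot: [0.678, 0.735, 0.003, 0.001]
ft_force: [0.9, 0.3, 0.0]
grip_width: 0.624
grasp_force: 26.8
```

```bash
python3 - <<'E'
from h import *
im=cv2.imread("pics/w1.png"); cv2.imwrite("pics/w1c.png",cv2.resize(im[230:420,250:450],None,fx=3,fy=3,interpolation=cv2.INTER_NEAREST))
E
```

```text
(no output)
```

View pics/w1c.png

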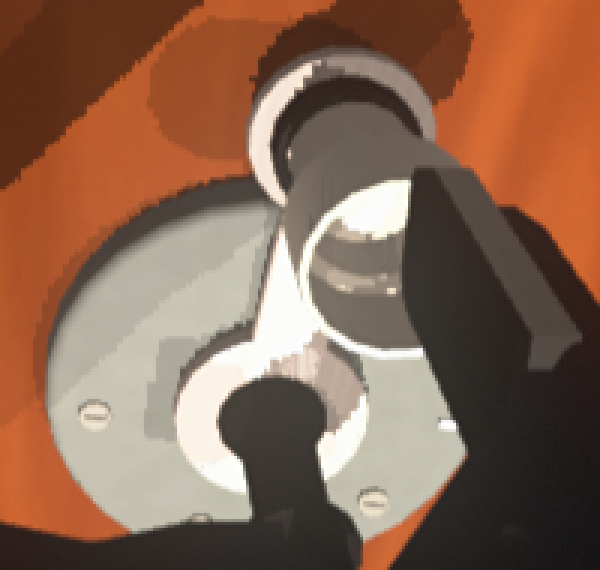

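The crop shows the white rim's arc on its left, top and bottom sides, plus much of the base disc's edge. I'll fit both with their known radii.

```bash
cat > fit.py <<'E'
from h import *
from scipy.optimize import least_squares
def fitc(c,pts,z,r,x0):
    w=np.array([ray(c,u,v,z)[:2] for u,v in pts])
    s=least_squares(lambda p:np.hypot(*(w-p[:2]).T)-(p[2] if r is None else r),list(x0)+([.03] if r is None else []))
    return s.x.round(4),(s.fun*1000).round(1)
E
cat > a.py <<'E'
from fit import *
o=manip.get_obs(); print(o["position"],yaw())
# pose of w1
P=np.array([0.44847069,0.3026902,0.36788628]);a=1.64848
T=np.eye(4);T[:3,:3]=Ro.from_euler('z',a).as_matrix()@np.diag([1,-1,-1]);T[:3,3]=P
p=viewer.camera_params("wrist");M=np.linalg.inv(T@np.array(p["T_tool_cam"]))
c=(M[:3,:3],M[:3,3],210/np.tan(np.radians(p["vertical_fov"])/2),p["cx"],p["cy"])
f=lambda L:[(250+u/3,230+v/3) for u,v in L]
rim=f([(300,270),(318,218),(365,186),(405,178),(420,357),(375,350),(340,332),(310,303)])
print("rim",fitc(c,rim,.098,.027,(.53,.23)),fitc(c,rim,.098,None,(.53,.23)))
disc=f([(47,385),(80,288),(130,235),(200,208),(70,470),(100,510),(130,535),(385,545),(465,460)])
print("disc",fitc(c,disc,.018,.08,(.52,.12)),fitc(c,disc,.018,None,(.52,.12)))
for z in(.025,.03,.035): print("hub",z,ray(c,250+272/3,230+418/3,z))
ring=f([(250,140),(265,95),(300,60),(345,48),(400,65),(434,105),(436,140)])
for z in(.02,.03,.04):print("ring",z,fitc(c,ring,z,None,(.53,.23)))
E
python3 a.py
```

```text
[0.4842274  0.3568507  0.34382256] 1.6510202537569005
rim (array([0.5356, 0.2268]), array([ 0.7,  1.1, -0.2, -1.1,  1.2, -0.7, -1.4, -0.1])) (array([0.5353, 0.2268, 0.0268]), array([ 0.7,  1.1, -0. , -0.9,  1.4, -0.6, -1.4, -0.2]))
disc (array([0.5264, 0.1174]), array([-0.9,  0.5,  2.5,  0.5, -1.2, -0.1,  1. ,  3.8, -1.6])) (array([0.527 , 0.1177, 0.0807]), array([-1.1,  0.1,  1.9, -0.3, -1.3, -0.3,  0.8,  3. , -2.8]))
hub 0.025 [0.52681653 0.11323565 0.025     ]
hub 0.03 [0.52545727 0.11760669 0.03      ]
hub 0.035 [0.524098   0.12197773 0.035     ]
ring 0.02 (array([0.5363, 0.2229, 0.03  ]), array([ 0. , -0.5,  0.5,  0.4, -0.7,  0.1,  0.2]))
ring 0.03 (array([0.5334, 0.228 , 0.0291]), array([ 0. , -0.5,  0.5,  0.4, -0.7,  0.1,  0.2]))
ring 0.04 (array([0.5304, 0.2331, 0.0281]), array([ 0. , -0.5,  0.5,  0.4, -0.7,  0.1,  0.2]))
```

```bash
python3 - <<'E'
from h import *
rows([(.5352,.228,.344,1.49)],30)
E
```

```text
[-27, 8, 0] 0.032 
[-26, 9, 0] 0.032 
[-26, 10, 0] 0.032 
[-25, 10, 0] 0.033 
[-26, 12, 0] 0.032
```

Emit:
arm_command --plan '[{"dp": [-27,8,0],"spin": 0.032},{"dp": [-26,9,0],"spin": 0.032},{"dp": [-26,10,0],"spin": 0.032},{"dp": [-25,10,0],"spin": 0.033},{"dp": [-26,12,0],"spin": 0.032}]'

```text
clock: 5.95
position: [0.535, 0.2254, 0.3387]
ee_rot: [0.735, 0.678, -0.0, -0.0]
ft_force: [0.1, 1.1, -0.7]
grip_width: 0.629
grasp_force: 26.8
```

Emit:
arm_command --plan '[{"dp": [0,0,0],"spin": 0},{"dp": [0,0,5],"spin": 0},{"dp": [0,0,5],"spin": 0},{"dp": [0,0,0],"spin": 0}]'

```text
clock: 6.35
position: [0.5342, 0.2274, 0.3277]
ee_rot: [0.734, 0.679, -0.001, -0.0]
ft_force: [-0.2, -0.5, 0.1]
grip_width: 0.625
grasp_force: 26.8
```

```bash
python3 - <<'E'
from h import *
o=manip.get_obs(); print(o["position"],yaw())
s=viewer.camera("scene"); w=viewer.camera("wrist")
cv2.imwrite("pics/s2full.png",s); cv2.imwrite("pics/w2full.png",w)
a=cv2.resize(s[130:250,240:400],None,fx=5,fy=5,interpolation=cv2.INTER_CUBIC)
cv2.imwrite("pics/s2.png",a)
cv2.imwrite("pics/w2.png",w)
E
```

```text
[0.53424583 0.22736645 0.32771195] 1.4920102954398533
```

View pics/s2.png

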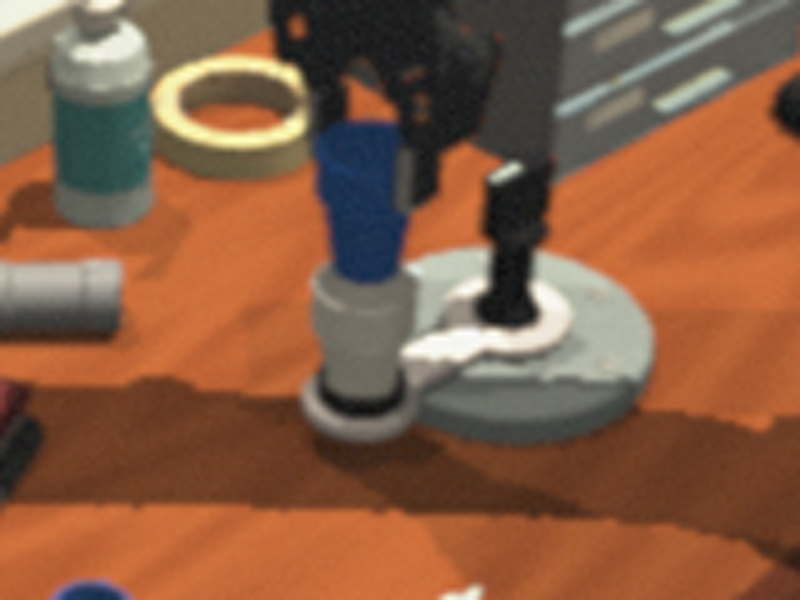

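View pics/w2.png

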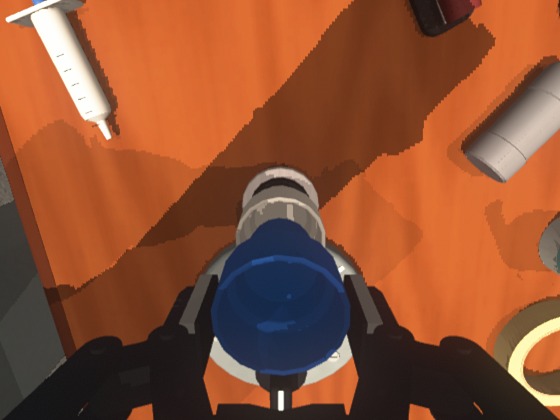

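Both views show the blue foot just above the white rim. In the wrist view, ring, rim and cup are all centred on column 281. In the scene crop, the blue foot is at about 369 and the white rim at about 366. I'll check the fore-aft fit numerically.

```bash
python3 - <<'E'
from fit import *
c=cam("wrist")
im=cv2.imread("pics/w2full.png")
print(im[185:232:1,281].tolist()[::2])
rim=[(237,235),(242,218),(255,203),(281,197),(307,203),(321,220),(325,235)]
print(fitc(c,rim,.098,.027,(.535,.227)))
# held cup rim: z = tcp-0.2197+0.07
z=.3277-.2197+.07
b=[(212,310),(349,310),(281,374),(235,360),(328,360)]
print(fitc(c,b,z,.027,(.535,.227)), ray(c,281,197,.098))
cs=cam("scene"); 
for p in((.5342,.2263,.108),(.5355,.2268,.098)): print((proj(cs,p)-[240,130])*5)
E
```

```text
[[61, 68, 78], [92, 102, 114], [92, 101, 114], [93, 104, 116], [92, 103, 115], [91, 101, 113], [149, 167, 184], [180, 204, 224], [123, 139, 154], [95, 106, 118], [95, 107, 119], [96, 108, 119], [95, 106, 118], [96, 107, 119], [95, 107, 119], [95, 108, 119], [92, 100, 108], [72, 47, 40], [71, 45, 36], [72, 45, 36], [70, 44, 34], [72, 46, 36], [71, 45, 34], [74, 46, 33]]
(array([0.535, 0.226]), array([-1. , -0.4,  0.5, -0.2,  0.6, -0.5, -1. ]))
(array([0.5351, 0.2285]), array([-1. , -1.2, -0.3, -0.1,  0.2])) [0.53710029 0.2526756  0.098     ]
[368.6303675  262.14978104]
[365.09755481 278.02675365]
```

Both are aligned to about 1 mm, so I'll lower it.

Emit:
arm_command --plan '[{"dp": [0,0,8],"spin": 0},{"dp": [0,0,8],"spin": 0},{"dp": [0,0,8],"spin": 0},{"dp": [0,0,8],"spin": 0},{"dp": [0,0,8],"spin": 0}]'

```text
clock: 6.95
position: [0.535, 0.2264, 0.2878]
ee_rot: [0.735, 0.678, -0.0, -0.0]
ft_force: [1.0, -0.2, -0.5]
grip_width: 0.625
grasp_force: 26.8
```

Emit:
arm_command --plan '[{"dp": [0,0,4],"spin": 0},{"dp": [0,0,3],"spin": 0},{"dp": [0,0,2],"spin": 0},{"dp": [0,0,0],"spin": 0}]'

```text
clock: 7.35
position: [0.5351, 0.2264, 0.2796]
ee_rot: [0.735, 0.678, -0.0, 0.0]
ft_force: [0.5, -0.3, -0.3]
grip_width: 0.623
grasp_force: 26.8
```

Emit:
arm_command --plan '[{"dp": [0,0,1],"spin": 0},{"dp": [0,0,1],"spin": 0},{"dp": [0,0,1],"spin": 0},{"dp": [0,0,0],"spin": 0}]'

```text
clock: 7.75
position: [0.5351, 0.2264, 0.2766]
ee_rot: [0.735, 0.678, -0.0, 0.0]
ft_force: [-0.3, -0.3, -0.5]
grip_width: 0.625
grasp_force: 26.8
```

Emit:
arm_command --plan '[{"dp": [0,0,1],"spin": 0},{"dp": [0,0,0.5],"spin": 0},{"dp": [0,0,0],"spin": 0}]'

```text
clock: 8.05
position: [0.5353, 0.2265, 0.2757]
ee_rot: [0.735, 0.678, 0.0, 0.0]
ft_force: [-1.7, 0.3, 5.2]
grip_width: 0.625
grasp_force: 27.2
```

Contact came exactly at the expected home height, so I'll release.

Emit:
arm_command --plan '[{"dp": [0,0,0],"spin": 0},{"dp": [0,0,0],"spin": 0},{"dp": [0,0,0],"spin": 0},{"dp": [0,0,0],"spin": 0}]' --grip -1

```text
clock: 8.45
position: [0.5351, 0.2264, 0.275]
ee_rot: [0.735, 0.678, -0.0, -0.0]
ft_force: [0.4, -0.2, -0.3]
grip_width: 1.003
grasp_force: 0.0
```

Emit:
arm_command --plan '[{"dp": [0,0,-10],"spin": 0},{"dp": [0,0,-20],"spin": 0},{"dp": [0,0,-30],"spin": 0},{"dp": [-15,0,-15],"spin": 0},{"dp": [-35,0,0],"spin": 0}]'

```text
clock: 8.95
position: [0.5308, 0.1794, 0.3536]
ee_rot: [0.733, 0.68, 0.003, 0.0]
ft_force: [0.3, -0.8, -0.0]
grip_width: 1.0
grasp_force: 0.0
```

Emit:
arm_command --plan '[{"dp": [-35,0,0],"spin": 0},{"dp": [-24,0,0],"spin": 0},{"dp": [0,0,0],"spin": 0},{"dp": [0,0,0],"spin": 0}]'

```text
clock: 9.35
position: [0.5263, 0.1176, 0.3509]
ee_rot: [0.735, 0.678, 0.0, 0.0]
ft_force: [-0.5, -0.2, -0.6]
grip_width: 0.999
grasp_force: 0.0
```

```bash
python3 - <<'E'
from h import *
o=manip.get_obs(); print(o["position"],yaw())
w=viewer.camera("wrist"); s=viewer.camera("scene")
cv2.imwrite("pics/w3.png",w); cv2.imwrite("pics/s3full.png",s)
a=cv2.resize(s[130:230,270:370],(420,420),interpolation=cv2.INTER_CUBIC)
cv2.imwrite("pics/m3.png",cv2.resize(np.hstack([w,a]),(800,343)))
E
```

```text
[0.52632295 0.11764944 0.35089747] 1.4887850176921171
```

View pics/m3.png

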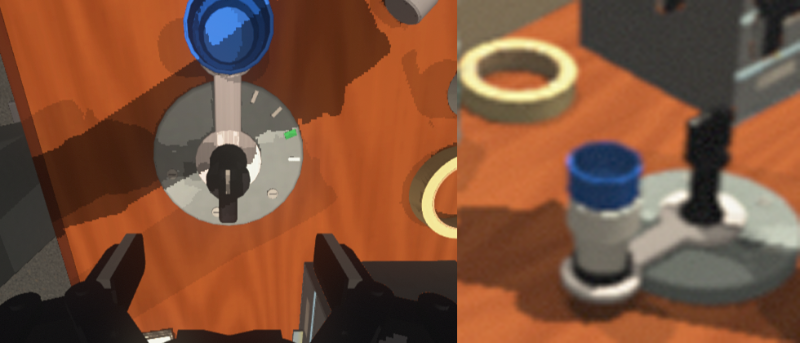

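The blue cup sits nested and upright, with its collar above the white rim. The base disc is centred at about (228,151) and the knob bar points along the image column. Now I'll work out the axis and heading.

```bash
python3 - <<'E'
from fit import *
c=cam("wrist"); k=980/800
d=[(153,150),(303,150),(228,224),(170,197),(285,200),(172,103),(290,107)]
print("disc",fitc(c,[(u*k,v*k) for u,v in d],.018,.08,(.52,.12)))
w=cv2.imread("pics/w3.png").astype(int)
m=((w[...,0]>w[...,2]+25)&(w[...,0]>40)).astype(np.uint8); m[110:]=0
pts=max(cv2.findContours(m,0,2)[0],key=len).reshape(-1,2); pts=pts[(pts[:,1]>3)]
hi=pts[pts[:,1]<35]; print(hi[:,0].min(),hi[:,0].max())
pr=[(hi[:,0].min(),np.median(hi[hi[:,0]==hi[:,0].min(),1])),(hi[:,0].max(),np.median(hi[hi[:,0]==hi[:,0].max(),1]))]
print("blue rim ends",[ray(c,u,v,.126).round(4) for u,v in pr])
for z,(u,v) in((.121,(229,216)),(.121,(229,170))): print("bar end",ray(c,u*k,v*k,z).round(4))
u,v=291*k,133*k; print("green",ray(c,u,v,.018).round(4)); print("first marks",ray(c,254*k,97*k,.018),ray(c,277*k,111*k,.018))
E
```

```text
disc (array([0.5263, 0.1201]), array([-1.4, -2.5, -1.2, -1.2, -0.8, -2.1, -0.9]))
225 334
blue rim ends [array([0.5095, 0.2342, 0.126 ]), array([0.5609, 0.2318, 0.126 ])]
bar end [0.5253 0.1027 0.121 ]
bar end [0.5282 0.1381 0.121 ]
green [0.5915 0.1397 0.018 ]
first marks [0.55588621 0.17812043 0.018     ] [0.57795693 0.16283999 0.018     ]
```

Emit:
arm_command --plan '[{"dp": [1,0,25],"spin": 0},{"dp": [0,0,25],"spin": 0},{"dp": [0,0,20],"spin": 0},{"dp": [0,0,12],"spin": 0},{"dp": [0,0,7],"spin": 0}]'

```text
clock: 9.95
position: [0.5261, 0.1196, 0.2605]
ee_rot: [0.735, 0.678, -0.0, -0.0]
ft_force: [-0.4, -0.3, -0.3]
grip_width: 1.001
grasp_force: 0.0
```

Emit:
arm_command --plan '[{"dp": [0,0,0],"spin": 0},{"dp": [0,0,0],"spin": 0},{"dp": [0,0,0],"spin": 0},{"dp": [0,0,0],"spin": 0},{"dp": [0,0,0],"spin": 0}]' --grip 1 --newtons 50

```text
clock: 10.45
position: [0.5261, 0.1189, 0.2617]
ee_rot: [0.735, 0.678, -0.0, -0.0]
ft_force: [-17.7, -2.8, 31.5]
grip_width: 0.159
grasp_force: 51.2
```

Emit:
arm_command --plan '[{"dp": [0,0,0],"spin": 0},{"dp": [0,0,0],"spin": 0},{"dp": [0,0,0],"spin": 0},{"dp": [0,0,0],"spin": 0},{"dp": [0,0,0],"spin": 0}]'

```text
clock: 10.95
position: [0.526, 0.1189, 0.2618]
ee_rot: [0.735, 0.678, -0.001, 0.0]
ft_force: [-6.9, -1.2, 7.9]
grip_width: 0.158
grasp_force: 49.6
```

```bash
python3 - <<'E'
from h import *
o=manip.get_obs(); print(o["position"],yaw(),o["ft_force"],o["torque"],o["grip_width"]*85)
cv2.imwrite("pics/w4.png",viewer.camera("wrist"))
E
```

```text
[0.52596535 0.11892709 0.26178589] 1.4900313321503043 [-6.93816979 -1.20168503  7.94976031] [-0.2260204   1.21153679 -0.02702434] 13.433114531298521
```

Emit:
arm_command --plan '[{"dp": [0,-0.5,0],"spin": 0.05},{"dp": [0,0,0],"spin": 0.09},{"dp": [0,0,0],"spin": 0.1},{"dp": [0,0,0],"spin": 0.09},{"dp": [0,0,0],"spin": 0.063}]'

```text
clock: 11.5
position: [0.5264, 0.1186, 0.2618]
ee_rot: [0.854, 0.52, 0.001, 0.001]
ft_force: [3.1, -0.1, 0.5]
grip_width: 0.159
grasp_force: 48.7
```

Emit:
arm_command --plan '[{"dp": [0,0,0],"spin": 0},{"dp": [0,0,0],"spin": 0},{"dp": [0,0,0],"spin": 0},{"dp": [0,0,0],"spin": 0},{"dp": [0,0,0],"spin": 0}]'

```text
clock: 12.0
position: [0.5264, 0.1186, 0.2618]
ee_rot: [0.853, 0.522, 0.001, 0.0]
ft_force: [3.4, -1.9, 5.3]
grip_width: 0.154
grasp_force: 49.6
```

```bash
python3 - <<'E'
from fit import *
o=manip.get_obs(); print(o["position"],yaw(),o["ft_force"],o["torque"],o["grip_width"]*85)
# compare wrist pictures: the knob/cup should look unmoved in the hand
w=viewer.camera("wrist"); cv2.imwrite("pics/w5.png",w)
for n,i in(("w4",cv2.imread("pics/w4.png")),("w5",w)):
    i=i.astype(int); m=((i[...,0]>i[...,2]+25)&(i[...,0]>40)).astype(np.uint8)
    q=cv2.connectedComponentsWithStats(m); j=1+np.argmax(q[2][1:,4]); print(n,q[2][j],q[3][j])
E
```

```text
[0.52637872 0.11862158 0.26179288] 1.0975144984448932 [ 3.43315268 -1.92572888  5.32013747] [-0.46668053 -0.56743457  0.08292669] 13.129041855079814
w4 [  182     0   208    96 14690] [285.13764466  39.19611981]
w5 [  183     0   207    96 14629] [285.43379588  39.15435095]
```

The cup looks unmoved in the hand's frame, so the knob follows without slip. I'll finish the pause, then go on to click 2.

Emit:
arm_command --plan '[{"dp": [0,0,0],"spin": 0},{"dp": [0,0,0],"spin": 0},{"dp": [0,0,0],"spin": 0},{"dp": [0,0,0],"spin": 0},{"dp": [0,0,0],"spin": 0}]'

```text
clock: 12.55
position: [0.5264, 0.1186, 0.2618]
ee_rot: [0.853, 0.522, 0.001, 0.0]
ft_force: [2.8, -2.2, 5.1]
grip_width: 0.155
grasp_force: 49.6
```

Emit:
arm_command --plan '[{"dp": [0,0,0],"spin": 0.05},{"dp": [0,0,0],"spin": 0.09},{"dp": [0,0,0],"spin": 0.1},{"dp": [0,0,0],"spin": 0.09},{"dp": [0,0,0],"spin": 0.063}]'

```text
clock: 13.05
position: [0.5269, 0.1181, 0.2618]
ee_rot: [0.939, 0.343, 0.001, 0.001]
ft_force: [8.6, -2.6, 2.8]
grip_width: 0.157
grasp_force: 49.2
```

Emit:
arm_command --plan '[{"dp": [0,0,0],"spin": 0},{"dp": [0,0,0],"spin": 0},{"dp": [0,0,0],"spin": 0},{"dp": [0,0,0],"spin": 0},{"dp": [0,0,0],"spin": 0}]'

```text
clock: 13.55
position: [0.5269, 0.1181, 0.2618]
ee_rot: [0.939, 0.345, 0.001, 0.001]
ft_force: [8.0, -3.6, 2.6]
grip_width: 0.158
grasp_force: 49.2
```

Emit:
arm_command --plan '[{"dp": [0,0,0],"spin": 0},{"dp": [0,0,0],"spin": 0},{"dp": [0,0,0],"spin": 0},{"dp": [0,0,0],"spin": 0},{"dp": [0,0,0],"spin": 0}]'

```text
clock: 14.05
position: [0.5269, 0.1181, 0.2618]
ee_rot: [0.939, 0.345, 0.001, 0.001]
ft_force: [7.4, -2.5, 3.3]
grip_width: 0.154
grasp_force: 49.3
```

Emit:
arm_command --plan '[{"dp": [0,0,0],"spin": 0.05},{"dp": [0,0,0],"spin": 0.08},{"dp": [0,0,0],"spin": 0.09},{"dp": [0,0,0],"spin": 0.08},{"dp": [0,0,0],"spin": 0.05}]'

```text
clock: 14.55
position: [0.5272, 0.1175, 0.2618]
ee_rot: [0.985, 0.174, 0.002, 0.001]
ft_force: [8.2, -6.7, 1.9]
grip_width: 0.158
grasp_force: 49.1
```

Emit:
arm_command --plan '[{"dp": [0,0,0],"spin": 0.03},{"dp": [0,0,0],"spin": 0.011},{"dp": [0,0,0],"spin": 0},{"dp": [0,0,0],"spin": 0},{"dp": [0,0,0],"spin": 0}]'

```text
clock: 15.05
position: [0.5272, 0.1174, 0.2618]
ee_rot: [0.988, 0.155, 0.002, 0.001]
ft_force: [8.9, -5.4, 1.7]
grip_width: 0.157
grasp_force: 49.1
```

```bash
python3 - <<'E'
from fit import *
o=manip.get_obs(); print(o["position"],yaw(),1.490-yaw(),o["ft_force"],o["torque"],o["grip_width"]*85)
w=viewer.camera("wrist"); i=w.astype(int); m=((i[...,0]>i[...,2]+25)&(i[...,0]>40)).astype(np.uint8)
q=cv2.connectedComponentsWithStats(m); j=1+np.argmax(q[2][1:,4]); print(q[2][j],q[3][j])
s=viewer.camera("scene"); a=cv2.resize(s[130:230,270:370],(420,420),interpolation=cv2.INTER_CUBIC)
cv2.imwrite("pics/m6.png",cv2.resize(np.hstack([w,a]),(800,343)))
E
```

```text
[0.5272095  0.11741059 0.26179225] 0.3120792504321608 1.1779207495678392 [ 8.91962888 -5.42165618  1.68552571] [-1.09008775 -1.60982673  0.08425072] 13.334699043933002
[  183     0   207    96 14588] [285.67836578  39.07581574]
```

View pics/m6.png

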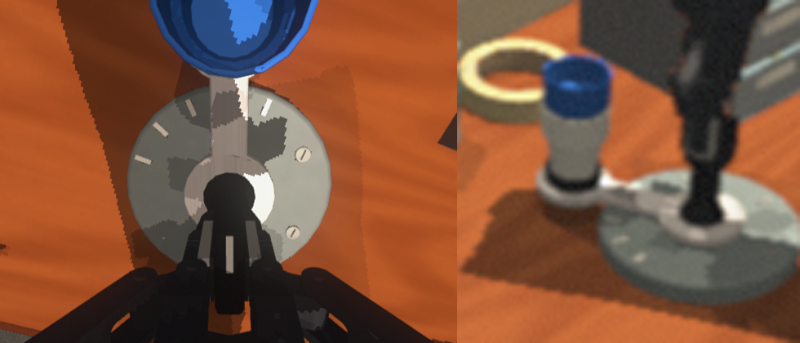

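The arm covers the green mark. Its neighbouring marks sit evenly either side, at (191,107) and (266,107). The cups are nested and upright, and the dial reads about 1.178, so I'll hand it in.

```bash
python3 -c "
from h import *
print(manip.hand_in())"
```

```text
the job is handed in; nothing more can be done
None
```

I nested the large blue cup fully home in the white cup, let it go, and turned the knob three clicks to the green mark with about a second's pause on each of the first two. I handed the job in at about 15 s, still holding the knob.

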